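# Switch on the bench sockets at the tab-lock knob

### The job

Switch on the bench's power box, the steel box with two round sockets in its top: squeeze the two release tabs of its knob together, turn the knob clockwise as far as it goes, then let go so that the tabs spring back out. Leave the knob of the other box, the one with the round pressure gauge, switched off.

Things in the scene. Friction and masses are not known exactly. Their poses are not given: they have to be found in the camera images.
- power_tab_a_face (a point): Middle of the outer face of tab a on the power box's knob, 87 mm above the bench; +x points outward from tab b to a, z up. The two grey tabs stand upright on opposite sides of the knob, each 22 wide, 6 thick, 64 to 107 mm above the bench, 62 mm across their outer faces; the knob's axis is vertical, midway between. Each slides in 11 mm at most, on its own spring (1.8 N, 5.1 N fully in).
- power_tab_b_face (a point): The same point on the opposite tab b; +x outward, away from a. Both tabs must be in by over 4 mm at once (8 mm is good) before the knob turns; they turn with it. Released within 10 degrees of the on stop they spring out again. Between them: a black hub 24 mm across, 85 high, and a low pointer square to the tabs. Collar round their feet: 86 mm across, top at 64; no more within 60 mm of the axis.
- power_knob (a joint): Angle of that knob, rad: 0 is off and locked (0.05 play), grows clockwise seen from above to a hard stop at 1.22 (70 degrees), on. Stays where left; friction 0.04 N m. Its box is steel, 130 x 230 mm, 55 high, fixed to the bench, yaw up to 0.4 rad; the knob is near one end of its top, two flat black sockets (50 mm across, 4 high) side by side near the other.
- air_knob (a joint): Angle of the other knob, on the air box, rad: 0 is off and locked, and it stays so. An equal steel box with an equal knob and tabs, but with one round pressure gauge (60 mm across, 11 high) in place of the sockets. The boxes stand side by side, either one on the left.

How it is judged:
On the way:
1. the power knob's two tabs are squeezed together (distance between power_tab_a_face and power_tab_b_face below 0.0545 m), for 0.1 s.
At the end, for the whole second after the job is handed in: The power knob is at on (within 10 degrees of its stop), both its tabs have sprung back out (at least 58 mm across), and the air knob is still off (within 8 degrees) (value of joint power_knob above 1.05 rad and distance between power_tab_a_face and power_tab_b_face above 0.058 m and value of joint air_knob below 0.15 rad); the robot touches nothing.
It fails at once if the air knob is turned on (value of joint air_knob above 0.2 rad).
It also fails if it takes over 32 s, if anything falls off the work surface, if the arm or the gripper's body presses on something with over 40 N, if the wrist force passes 120 N, or if a joint passes its speed limit or range.

### The arm

A 6-joint arm with a two-finger parallel gripper is mounted at the origin on the work surface. World frame = base frame: x ahead of the robot, y to its left, z up, the work surface at z = 0. Lengths are in m, angles in rad, forces in N, time in s.
With the tool pointing down it reaches from about 0.3 to 0.85 m from the base axis. Payload 5.4 kg.
Tool frame: the origin (TCP) lies on the centre line of the jaws, within the pads' length; the fingertips stand robot.tcp_to_tips ahead of it and the grasp point (between the pads) lies 11 mm behind it (robot.tcp_to_tips is the distance from the TCP to the fingertips, in m); z points along the fingers, x is the direction in which the jaws open and shut, and the axes are right-handed (so a half turn about z gives the same grasp; the last joint's range is limited). The gripper opens to 85 mm and grips with 20 to 120 N. Pads are 22 mm wide; open, the fingers measure 114 mm over their backs; the gripper's body (76 mm by 85 mm) begins 54 mm behind the grasp point. The pads swing forward as they close: fully open they stand 13 mm farther back than shut.
Start: joints at [-1.342, 0.158, 1.597, -0, 1.386, -0.21], TCP at [0.244, -0.521, 0.239] pointing down, gripper open.
Joint ranges: [-2.91, 2.91], [-0.94, 2.29], [0.18, 2.7], [-1.29, 4.43], [0.17, 2.64], [-3, 3]. Speed limits (rad/s): [2.57, 2.57, 3.14, 3.14, 3.14, 3.14].

### API

Orientations are given as a unit quaternion [x, y, z, w].
In Python, from cell import robot, cams gives the robot as it stands.
- The arm moves only by the shell command python3 -m inch 'ROWS' [OPENING] [FORCE]. ROWS is JSON, a list of rows, each an object with "translation": the shift along the tool's x, y, z in m, a list of three; "roll": the turn about the tool's z in degrees. In form: [{"translation": [dx, dy, dz], "roll": roll}, ...]. A call has 1 to 20 rows; each row shifts and turns the commanded pose from where the row before left it, along the tool's axes as they then stand; what a row does not reach is not made up. A row lasts 1/8 s, in which the tool goes at most 62.5 mm and 10.7 degrees, less where a joint would pass 70% of its speed; a pose out of reach is approached as far as the arm can. A call is refused whole if a number of a shift passes 0.0625 or a number of a turn 10.7, either way. A call with a gripper value outside its range is refused whole. OPENING is the opening, from -1 (shut) to 1 (fully open), so that 0 is half open, set as the call begins (- or left out, the last holds). The fingers move at their own pace and stop on an object; FORCE is the grip in N (left out, the last holds). Time passes only in rows, so rows that do not move let the fingers close. It gives the time, the measured TCP pose, the force and the opening at its end, in the units of the state.
- robot.get_state(): the state, without advancing time (a new reading comes with each control period).
- cams.read_camera(name): name is "scene" or "top"; returns the picture (384x512x3 uint8, red, green, blue); there is no depth.
- cams.camera_model(name): a dict with "fov_y" (degrees; the focal length in pixels is half the picture's height over the tangent of half this angle, whatever the lens; pixels are square), "cx", "cy" (the principal point, pixels), "R" (3x3) and "t" (3): a world point X has camera coordinates R X + t. Camera axes: x right, y down, z forward; pixel columns grow to the right and rows downward; lengths in m; the calibration is good to about 2 mm. A picture is of the moment at which its call begins. camera_model takes no time and is no camera call.
- robot.sign_off(): hands the job in, once; it reports no verdict.
Trained networks look in the newest picture that a camera, given by its name, has taken for a name from the list of things; names that differ only in an ending like _2 or _b are one class to them, and where a whole thing is asked for, a point or a joint stands for the part that bears it (a point fixed in the world has none). Each returns a list of dicts, best first, with "confidence" (0 to 1); they miss things now and then, are a little off and sometimes report something else, mostly with a low value. They report only what shows in the picture. A call takes as long as a camera call.
- cams.search_frame(thing, camera): "box" ([left, top, right, bottom] in pixels, round what is visible of it).
- cams.regions_of(thing, camera): "region" (384x512 bool, what is visible of it) and "box" ([left, top, right, bottom] in pixels, round what is visible of it).
The state is a dict: "clock": time; "q": joint angles; "qvel": joint speeds; "effort": joint torques, N m; "tcp_pos": TCP position; "tcp_rot": TCP orientation; "contact_force": force on the tool from outside, world axes, zero at the start; "torque": the same for the moment, N m; "gripper_width": finger opening in m.
Only numpy, scipy, OpenCV 4.12 (cv2) and the standard library are available. Lean on these libraries where they do the work, as an engineer would, in place of code of your own. Each camera call takes 0.05 s, during which the arm holds its last target.

## Working session

There is one attempt and no reset: what is moved stays moved. The work goes in short steps, Python scripts to look and compute and a shell command to move; the robot and the scene stay as the last step left them, time stands still between calls to the robot, and variables do not carry over. Pictures are saved under pics/ and viewed, and the job is handed in when it is done.

```bash
mkdir -p pics; ls; python3 - <<'E'
from cell import robot, cams
import cv2, numpy as np
s=robot.get_state(); print(s, robot.tcp_to_tips)
for n in ("scene","top"):
    im=cams.read_camera(n); cv2.imwrite(f"pics/{n}0.png",im[:,:,::-1])
    m=cams.camera_model(n); print(n,m)
    for t in ("power_tab_a_face","power_knob","air_knob"):
        for d in cams.regions_of(t,n): print(t,d["confidence"],d["box"],d["region"].sum())
E
```

```text
pics
{'clock': 0.0, 'q': array([-1.34212530e+00,  1.59054989e-01,  1.59826817e+00,  5.75296446e-06,
        1.38620614e+00, -2.10099973e-01]), 'qvel': array([-3.11533061e-04, -7.60853836e-05, -3.10632936e-04, -1.85432421e-03,
       -4.46220345e-05, -3.31472147e-04]), 'effort': array([ 1.63556551e-04, -3.96001232e+01, -3.31430662e+01, -2.07924554e-04,
        8.41870671e-03,  9.97953187e-08]), 'tcp_pos': array([ 0.24411862, -0.51994189,  0.23829556]), 'tcp_rot': array([ 8.44045291e-01, -5.36271022e-01, -6.89057560e-04, -6.80339917e-04]), 'contact_force': array([-0.06714833,  0.84704261,  0.33175961]), 'torque': array([-0.03319319,  0.00710118, -0.02306377]), 'gripper_width': 0.08551067003668071} 0.008
scene {'fov_y': 44.947740601610725, 'cx': 252.3358049763623, 'cy': 193.59582247440608, 'R': array([[-0.46372231,  0.88578888, -0.01843039],
       [ 0.67881111,  0.34184456, -0.64989059],
       [-0.56936553, -0.31387952, -0.75980428]]), 't': array([ 0.30422588, -0.28638027,  1.32687206])}
power_tab_a_face 0.63 [201.2, 144.7, 210.4, 156.9] 69
power_knob 0.61 [178.6, 139.7, 213.0, 166.5] 472
air_knob 0.93 [321.5, 221.4, 361.4, 255.3] 727
top {'fov_y': 46.260200820388654, 'cx': 253.74976406783145, 'cy': 196.1881767237698, 'R': array([[-0.02571355, -0.99958923,  0.01265613],
       [-0.98714289,  0.02339138, -0.15811945],
       [ 0.15775845, -0.01655922, -0.98733888]]), 't': array([-0.04150105,  0.56117537,  0.78062722])}
power_tab_a_face 0.65 [341.9, 242.9, 358.4, 252.9] 131
power_knob 0.84 [342.0, 224.9, 387.7, 255.8] 1045
air_knob 0.8 [124.3, 177.2, 166.1, 217.9] 1000
```

View pics/scene0.png

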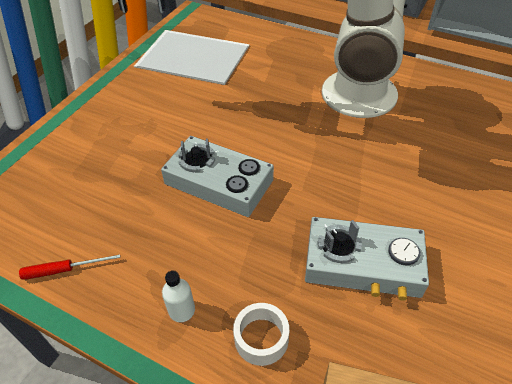

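View pics/top0.png

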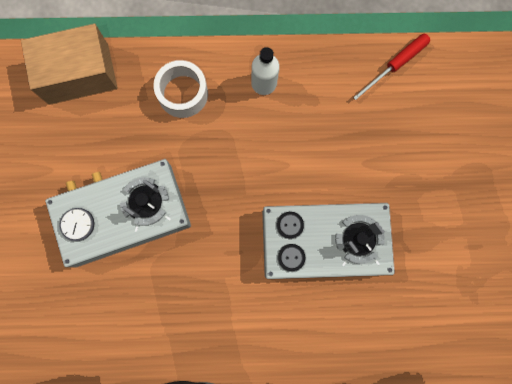

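The scene view shows the power box (sockets) with its knob near (195,155). In the top view its knob is at about (360,240), and the air box with the gauge is on the left, knob at (144,202). I'll zoom in for the tab directions.

```bash
python3 - <<'E'
import cv2
a=cv2.imread("pics/top0.png")[190:290,310:420]; b=cv2.imread("pics/scene0.png")[125:190,150:240]
cv2.imwrite("pics/zt.png",cv2.resize(a,None,fx=6,fy=6,interpolation=cv2.INTER_CUBIC)[:600])
cv2.imwrite("pics/zs.png",cv2.resize(b,None,fx=8,fy=8,interpolation=cv2.INTER_CUBIC))
E
cat > h.py <<'E'
import numpy as np
from cell import robot,cams
def proj(n,X):
    m=cams.camera_model(n); f=192/np.tan(np.radians(m["fov_y"]/2)); c=np.array(m["R"])@np.array(X)+m["t"]
    return np.array([m["cx"]+f*c[0]/c[2], m["cy"]+f*c[1]/c[2]])
def back(n,u,v,z):
    m=cams.camera_model(n); f=192/np.tan(np.radians(m["fov_y"]/2)); R=np.array(m["R"]);C=-R.T@m["t"]
    d=R.T@np.array([(u-m["cx"])/f,(v-m["cy"])/f,1]); return C+d*(z-C[2])/d[2]
E
python3 - <<'E'
from h import *
print("tcp",proj("scene",[.244,-.52,.238]),proj("top",[.244,-.52,.238]))
for n,pts in (("top",[(269,209),(388,207),(391,270),(270,274)]),):
    for p in pts: print(p,back(n,*p,.055))
print(back("top",360,239,.085),back("scene",196,156,.085))
E
```

```text
tcp [143.70552108  13.87317176] [613.96411159 401.3232234 ]
(269, 209) [ 0.53428312 -0.08212588  0.055     ]
(388, 207) [ 0.53274319 -0.29813897  0.055     ]
(391, 270) [ 0.42001602 -0.29523584  0.055     ]
(270, 274) [ 0.41858382 -0.08029556  0.055     ]
[ 0.47445415 -0.23602801  0.085     ] [ 0.49247983 -0.22822836  0.085     ]
```

View pics/zt.png

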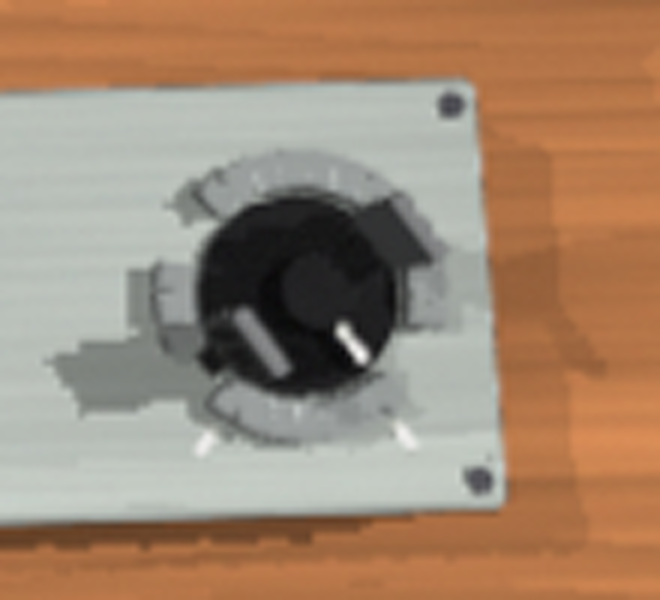

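View pics/zs.png

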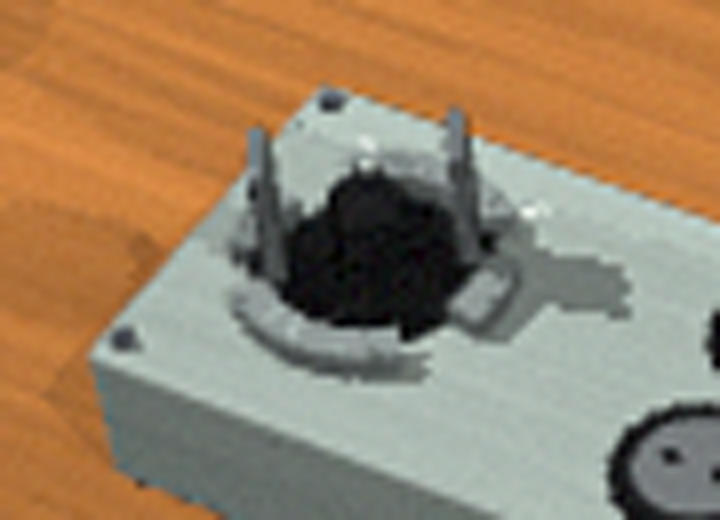

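```bash
cat > ov.py <<'E'
from h import *
import cv2,sys
def corners(c,phi,side,z0=.064,z1=.107,out=.031):
    e=np.array([np.cos(phi),np.sin(phi)])*side; t=np.array([-e[1],e[0]])
    return [np.r_[c+e*r+t*w,z] for z in (z0,z1) for r,w in ((out,.011),(out,-.011),(out-.006,-.011),(out-.006,.011))]
def overlay(n,img,c,phi,x0,y0,w,h,s,out):
    a=cv2.resize(img[y0:y0+h,x0:x0+w],None,fx=s,fy=s,interpolation=cv2.INTER_CUBIC)
    P=lambda X:tuple(int(v) for v in (proj(n,X)+.5-[x0,y0])*s)
    for side,col in ((1,(0,0,255)),(-1,(0,255,0))):
        k=[P(X) for X in corners(c,phi,side)]
        for i in range(4):
            cv2.line(a,k[i+4],k[(i+1)%4+4],col,1); cv2.line(a,k[i],k[i+4],(255,0,0),1)
    for r,z in ((.043,.064),(.012,.085)):
        pts=[P([c[0]+r*np.cos(q),c[1]+r*np.sin(q),z]) for q in np.linspace(0,6.3,60)]
        cv2.polylines(a,[np.array(pts)],False,(255,0,255),1)
    cv2.imwrite(out,a)
E
python3 - <<'E'
from ov import *
from scipy.optimize import least_squares
for n,l in (("top",[(353.5,247),(376.5,227)]),("scene",[(182,141.3),(207,139)])):
    for p in l: print(n,p,back(n,*p,.107))
# fit: tab top centres at r=.028
obs=[("top",(353.5,247),-1),("scene",(207,139.2),-1),("scene",(182.1,141.5),1)]
def f(p):
    return np.concatenate([proj(n,[p[0]+s*.028*np.cos(p[2]),p[1]+s*.028*np.sin(p[2]),.107])-np.array(o) for n,o,s in obs])
r=least_squares(f,[.475,-.236,-.8],x_scale=[.1,.1,1]); print(r.x,r.fun)
c,phi=r.x[:2],r.x[2]
T=cv2.imread("pics/top0.png");S=cv2.imread("pics/scene0.png")
overlay("top",T,c,phi,310,190,110,100,6,"pics/ot.png")
overlay("scene",S,c,phi,150,125,90,65,8,"pics/os.png")
E
```

```text
top (353.5, 247) [ 0.46013632 -0.21877521  0.107     ]
top (376.5, 227) [ 0.492625  -0.2596505  0.107    ]
scene (182, 141.3) [ 0.48433795 -0.26797685  0.107     ]
scene (207, 139) [ 0.45238723 -0.22099487  0.107     ]
[ 0.47167242 -0.24327214 -1.07696424] [-0.03091532  1.0466877  -0.48028857  1.7407526  -0.22848186 -0.02899365]
```

View pics/ot.png

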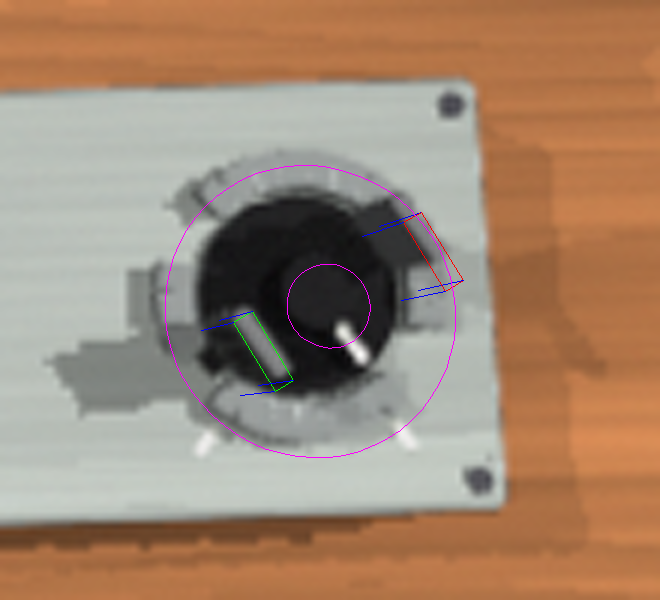

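View pics/os.png

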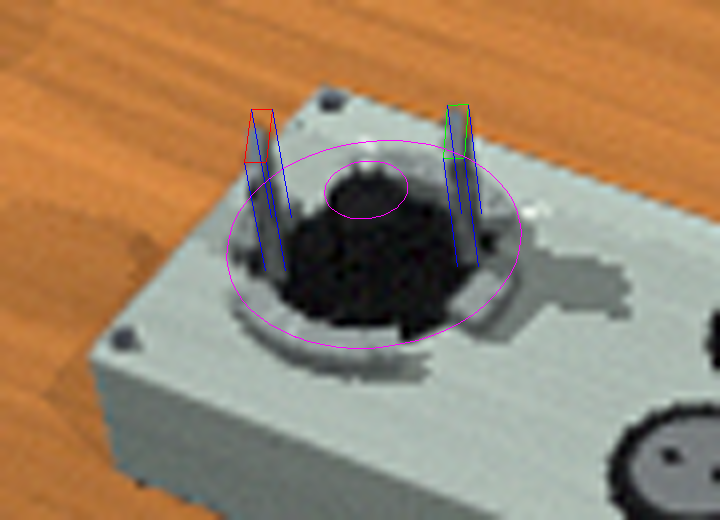

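```bash
python3 - <<'E'
from ov import *
from scipy.optimize import least_squares
for p in [(191,137),(165.1,166.7)]: print("scene screw",back("scene",*p,.056))
for z,p in [(.057,(207,443)),(.057,(405,432))]: print("tick",back("top",310+p[0]/6-.5,190+p[1]/6-.5,z))
for z,p in [(.057,(367,150)),(.057,(537,210))]: print("tick scene",back("scene",150+p[0]/8-.5,125+p[1]/8-.5,z))
def zt(x,y):return (310+x/6-.5,190+y/6-.5)
def zs(x,y):return (150+x/8-.5,125+y/8-.5)
obs=[("top",zt(263,343),-1),("top",zt(408,230),1),("scene",zs(456,118),-1),("scene",zs(258,138),1)]
def f(p):
    return np.concatenate([proj(n,[p[0]+s*.028*np.cos(p[2]),p[1]+s*.028*np.sin(p[2]),.107])-np.array(o) for n,o,s in obs])
r=least_squares(f,[.475,-.236,-.8],x_scale=[.1,.1,1]); print(r.x,r.fun.round(1))
c,phi=r.x[:2],r.x[2]
c=np.array([.476,-.2405]);phi=-.97
T=cv2.imread("pics/top0.png");S=cv2.imread("pics/scene0.png")
overlay("top",T,c,phi,310,190,110,100,6,"pics/ot2.png")
overlay("scene",S,c,phi,150,125,90,65,8,"pics/os2.png")
E
```

```text
scene screw [ 0.41859483 -0.29291721  0.056     ]
scene screw [ 0.53096369 -0.29215211  0.056     ]
tick [ 0.4338301  -0.21190809  0.057     ]
tick [ 0.43554203 -0.27078001  0.057     ]
tick scene [ 0.43353943 -0.27071341  0.057     ]
tick scene [ 0.43289518 -0.21148961  0.057     ]
[ 0.47473147 -0.24082518 -0.95313642] [-0.2  1.3  1.4  0.1  0.2  1.8  0.2  1.9]
```

View pics/ot2.png

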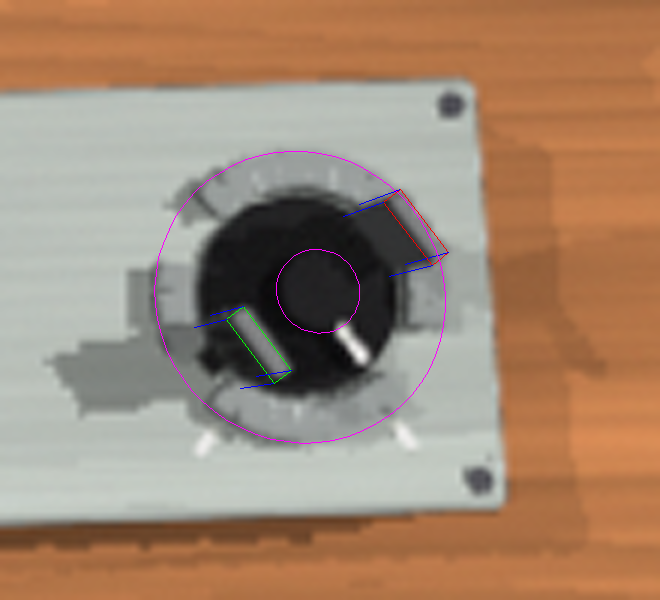

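View pics/os2.png

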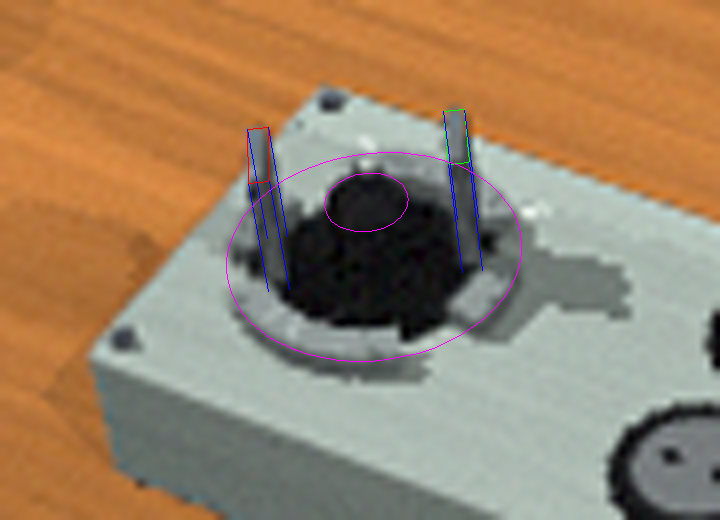

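The second overlay fits both views: knob centre (0.476, -0.241) and tab axis -0.96 rad. I'll move above it at the current height.

```bash
python3 -m inch '[{"translation":[-0.0128,-0.0274,0],"roll":0},{"translation":[-0.0128,-0.0274,0],"roll":0},{"translation":[-0.0128,-0.0274,0],"roll":0},{"translation":[-0.0128,-0.0274,0],"roll":0},{"translation":[-0.0128,-0.0274,0],"roll":0},{"translation":[-0.0128,-0.0274,0],"roll":0},{"translation":[-0.0128,-0.0274,0],"roll":0},{"translation":[-0.0128,-0.0274,0],"roll":0},{"translation":[-0.0128,-0.0274,0],"roll":0},{"translation":[-0.0128,-0.0274,0],"roll":0},{"translation":[-0.0128,-0.0274,0],"roll":0},{"translation":[-0.0128,-0.0274,0],"roll":0},{"translation":[0,0,0],"roll":-5},{"translation":[0,0,0],"roll":-4.9},{"translation":[0,0,0],"roll":0},{"translation":[0,0,0],"roll":0}]' 1 20
cat > st.py <<'E'
from h import *
from scipy.spatial.transform import Rotation as Ro
s=robot.get_state(); M=Ro.from_quat(s["tcp_rot"]).as_matrix()
print("t",s["clock"],"p",s["tcp_pos"].round(4),"yaw",np.arctan2(M[1,0],M[0,0]).round(4),"tilt",M[:,2].round(4),"F",s["contact_force"].round(2),"T",s["torque"].round(3),"w",round(s["gripper_width"],4),"q",s["q"].round(3))
d=np.array([.476,-.241,.080])-s["tcp_pos"]; print("to go tool",(M.T@d).round(4))
E
python3 st.py
```

```text
clock: 2.4
tcp_pos: [0.4766, -0.2419, 0.2393]
tcp_rot: [0.887, -0.462, 0.0, 0.0]
contact_force: [0.3, -0.3, 0.9]
gripper_width: 0.0856
t 2.4 p [ 0.4766 -0.2419  0.2393] yaw -0.9607 tilt [ 0. -0. -1.] F [ 0.33 -0.32  0.89] T [-0.015  0.023 -0.021] w 0.0856 q [-0.696  0.053  1.711 -0.     1.378  0.265]
to go tool [-0.0011  0.      0.1593]
```

```bash
python3 -m inch '[{"translation":[-0.001,0,0.02],"roll":0},{"translation":[0,0,0.03],"roll":0},{"translation":[0,0,0.03],"roll":0},{"translation":[0,0,0.02],"roll":0},{"translation":[0,0,0.02],"roll":0},{"translation":[0,0,0],"roll":0}]'
python3 st.py; python3 - <<'E'
from h import *
import cv2
for n,(x,y,w,h,s) in {"top":(290,170,150,130,4),"scene":(130,80,140,110,5)}.items():
    im=cams.read_camera(n)[:,:,::-1]; cv2.imwrite(f"pics/{n}1.png",cv2.resize(im[y:y+h,x:x+w],None,fx=s,fy=s,interpolation=cv2.INTER_CUBIC))
E
```

```text
clock: 3.15
tcp_pos: [0.4749, -0.2402, 0.1177]
tcp_rot: [0.887, -0.462, -0.002, -0.0]
contact_force: [-0.3, 0.1, 0.6]
gripper_width: 0.0853
t 3.15 p [ 0.4749 -0.2402  0.1177] yaw -0.9603 tilt [-0.0029  0.0025 -1.    ] F [-0.3   0.13  0.56] T [ 0.022  0.051 -0.012] w 0.0853 q [-0.695  0.181  1.826  0.     1.139  0.265]
to go tool [ 0.0014 -0.0004  0.0377]
```

View pics/scene1.png

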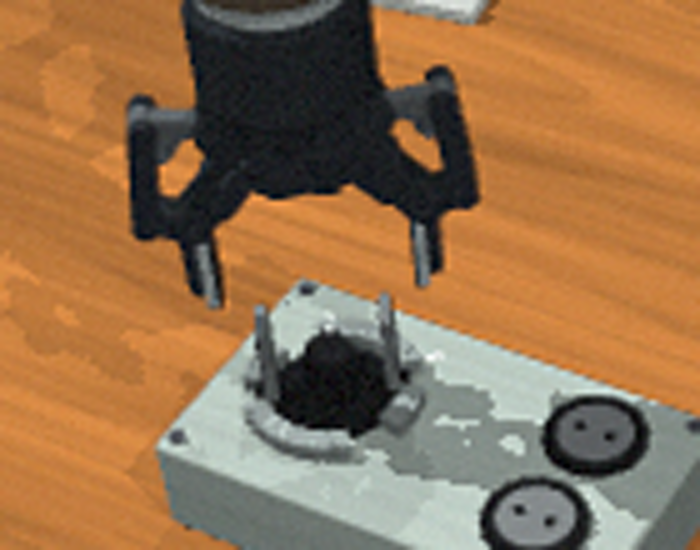

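View pics/top1.png

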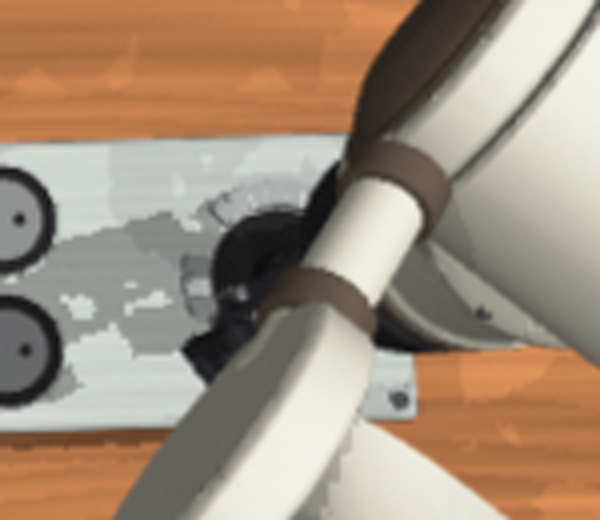

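Fingers straddle the tabs, with tips at about (212,305) and (422,285) and tab tops at (262,307) and (386,295) in the crop. I'll estimate the open tips' height from the tip pixels.

```bash
python3 - <<'E'
from h import *
s=robot.get_state();p=s["tcp_pos"]
u=np.array([np.cos(-.96),np.sin(-.96)])
for off in (-.013,-.005,0,.008):
    for sd in (1,-1):
        X=np.r_[p[:2]+sd*.044*u,p[2]-off]; print(off,sd,((proj("scene",X)+.5-[130,80])*5).round(0))
E
```

```text
-0.013 1 [216. 283.]
-0.013 -1 [414. 263.]
-0.005 1 [218. 297.]
-0.005 -1 [415. 277.]
0 1 [220. 305.]
0 -1 [416. 285.]
0.008 1 [223. 318.]
0.008 -1 [418. 298.]
```

```bash
python3 -m inch '[{"translation":[0,0,0.013],"roll":0},{"translation":[0,0,0.013],"roll":0},{"translation":[0,0,0.013],"roll":0},{"translation":[0,0,0],"roll":0},{"translation":[0,0,0],"roll":0}]'
python3 st.py
```

```text
clock: 3.88
tcp_pos: [0.4762, -0.2411, 0.0804]
tcp_rot: [0.887, -0.461, 0.0, 0.0]
contact_force: [1.0, 1.1, -0.4]
gripper_width: 0.0853
t 3.875 p [ 0.4762 -0.2411  0.0804] yaw -0.9592 tilt [ 1.e-04 -1.e-04 -1.e+00] F [ 0.99  1.06 -0.41] T [ 0.036  0.016 -0.019] w 0.0853 q [-0.695  0.237  1.844  0.     1.06   0.264]
to go tool [-0.0002  0.0002  0.0004]
```

Well centred. Squeeze.

```bash
python3 -m inch '[{"translation":[0,0,0],"roll":0},{"translation":[0,0,0],"roll":0},{"translation":[0,0,0],"roll":0},{"translation":[0,0,0],"roll":0},{"translation":[0,0,0],"roll":0},{"translation":[0,0,0],"roll":0},{"translation":[0,0,0],"roll":0},{"translation":[0,0,0],"roll":0}]' 0.02 20
python3 st.py; python3 - <<'E'
from h import *
import cv2
for n,(x,y,w,h,s) in {"scene":(130,80,140,110,5)}.items():
    im=cams.read_camera(n)[:,:,::-1]; cv2.imwrite(f"pics/{n}2.png",cv2.resize(im[y:y+h,x:x+w],None,fx=s,fy=s,interpolation=cv2.INTER_CUBIC))
E
```

```text
clock: 4.88
tcp_pos: [0.4769, -0.2416, 0.0815]
tcp_rot: [0.887, -0.461, 0.001, 0.0]
contact_force: [0.2, 0.3, 6.2]
gripper_width: 0.0437
t 4.875 p [ 0.4769 -0.2416  0.0815] yaw -0.9593 tilt [ 0.0018 -0.0015 -1.    ] F [0.18 0.28 6.19] T [ 0.112  0.117 -0.033] w 0.0437 q [-0.695  0.235  1.843  0.     1.061  0.264]
to go tool [-0.001   0.0004  0.0015]
```

View pics/scene2.png

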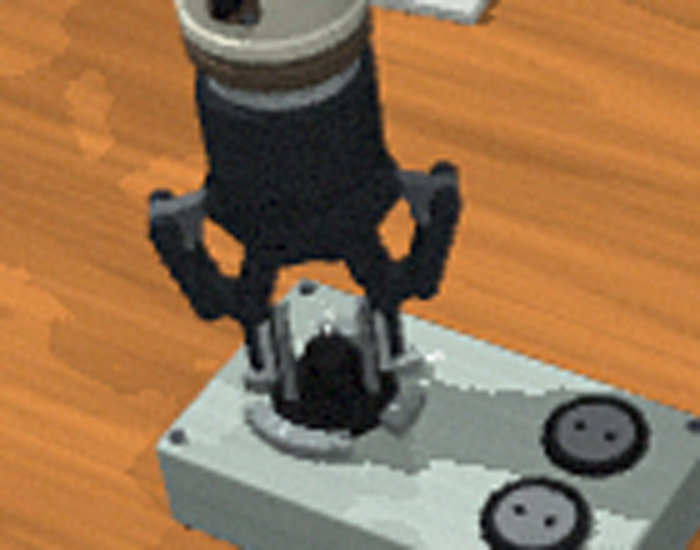

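The tabs are visibly in, 43.7 mm apart. There is about 6 N upward, so I'll raise slightly and check.

```bash
python3 -m inch '[{"translation":[0,0,-0.002],"roll":0},{"translation":[0,0,0],"roll":0}]'
python3 st.py
```

```text
clock: 5.18
tcp_pos: [0.4759, -0.2405, 0.0818]
tcp_rot: [0.887, -0.461, -0.0, -0.0]
contact_force: [2.3, 1.3, -3.4]
gripper_width: 0.0435
t 5.175 p [ 0.4759 -0.2405  0.0818] yaw -0.9592 tilt [-2.e-04  8.e-04 -1.e+00] F [ 2.27  1.26 -3.44] T [ 0.102 -0.35   0.035] w 0.0435 q [-6.950e-01  2.340e-01  1.845e+00  1.000e-03  1.064e+00  2.640e-01]
to go tool [0.0005 0.0002 0.0018]
```

Sign flipped, so it was pad friction rather than the collar. Now turn clockwise (+roll), 72° in total.

```bash
python3 -m inch '[{"translation":[0,0,0],"roll":6},{"translation":[0,0,0],"roll":6},{"translation":[0,0,0],"roll":6},{"translation":[0,0,0],"roll":6},{"translation":[0,0,0],"roll":0}]'
python3 st.py
```

```text
clock: 5.8
tcp_pos: [0.4762, -0.2407, 0.0819]
tcp_rot: [0.772, -0.635, 0.0, -0.0]
contact_force: [2.7, -0.2, -6.0]
gripper_width: 0.0433
t 5.8 p [ 0.4762 -0.2407  0.0819] yaw -1.3771 tilt [ 5.e-04  4.e-04 -1.e+00] F [ 2.69 -0.17 -6.01] T [ 0.066 -0.646 -0.026] w 0.0433 q [-6.950e-01  2.340e-01  1.844e+00  1.000e-03  1.063e+00  6.820e-01]
to go tool [0.0002 0.0003 0.0019]
```

```bash
python3 -m inch '[{"translation":[0,0,0],"roll":6},{"translation":[0,0,0],"roll":6},{"translation":[0,0,0],"roll":6},{"translation":[0,0,0],"roll":6},{"translation":[0,0,0],"roll":6},{"translation":[0,0,0],"roll":6},{"translation":[0,0,0],"roll":6},{"translation":[0,0,0],"roll":4},{"translation":[0,0,0],"roll":0},{"translation":[0,0,0],"roll":0}]'
python3 st.py;  python3 - <<'E'
from h import *
import cv2
for n,(x,y,w,h,s) in {"scene":(130,80,140,110,5)}.items():
    im=cams.read_camera(n)[:,:,::-1]; cv2.imwrite(f"pics/{n}3.png",cv2.resize(im[y:y+h,x:x+w],None,fx=s,fy=s,interpolation=cv2.INTER_CUBIC))
E
```

```text
clock: 7.05
tcp_pos: [0.4761, -0.2412, 0.0822]
tcp_rot: [-0.463, 0.886, -0.0, -0.0]
contact_force: [2.8, -2.6, -5.6]
gripper_width: 0.0437
t 7.05 p [ 0.4761 -0.2412  0.0822] yaw -2.179 tilt [ 2.e-04 -4.e-04 -1.e+00] F [ 2.77 -2.6  -5.58] T [-0.422 -0.49   0.053] w 0.0437 q [-0.695  0.234  1.844 -0.     1.064  1.484]
to go tool [-0.0001  0.0002  0.0022]
```

View pics/scene3.png

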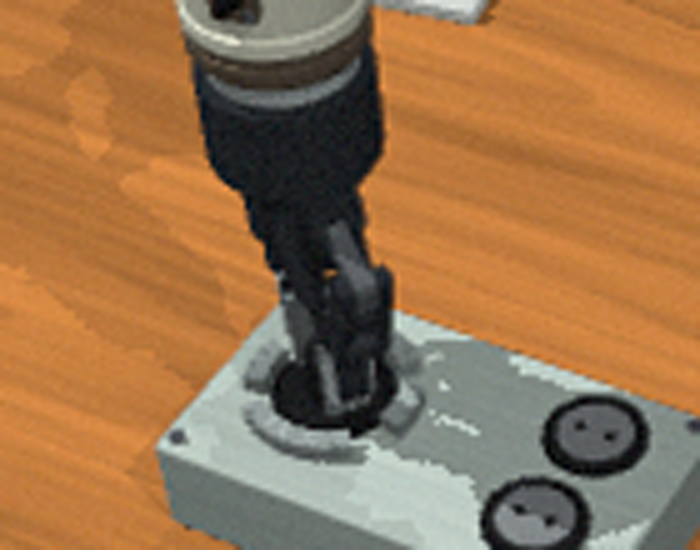

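The knob turned with the gripper. I'll push a bit more to the stop, watching the z torque, then release.

```bash
python3 -m inch '[{"translation":[0,0,0],"roll":2},{"translation":[0,0,0],"roll":2},{"translation":[0,0,0],"roll":0}]'; python3 st.py
```

```text
clock: 7.48
tcp_pos: [0.4758, -0.2407, 0.0824]
tcp_rot: [-0.431, 0.902, 0.0, -0.0]
contact_force: [-0.2, 0.5, -1.1]
gripper_width: 0.0435
t 7.475 p [ 0.4758 -0.2407  0.0824] yaw -2.2508 tilt [-8.e-04  5.e-04 -1.e+00] F [-0.22  0.54 -1.12] T [0.002 0.059 0.205] w 0.0435 q [-0.695  0.233  1.844 -0.     1.065  1.556]
to go tool [ 0.0001 -0.0003  0.0024]
```

Torque rose to 0.2 N m, so it is at the stop. Release.

```bash
python3 -m inch '[{"translation":[0,0,0],"roll":-2},{"translation":[0,0,0],"roll":0},{"translation":[0,0,0],"roll":0},{"translation":[0,0,0],"roll":0},{"translation":[0,0,0],"roll":0},{"translation":[0,0,0],"roll":0},{"translation":[0,0,0],"roll":0}]' 1; python3 st.py
```

```text
clock: 8.35
tcp_pos: [0.4761, -0.2409, 0.0823]
tcp_rot: [-0.447, 0.895, 0.0, -0.0]
contact_force: [-0.1, -0.8, 0.1]
gripper_width: 0.0853
t 8.35 p [ 0.4761 -0.2409  0.0823] yaw -2.2158 tilt [-0.  0. -1.] F [-0.09 -0.83  0.14] T [-0.012 -0.005 -0.033] w 0.0853 q [-0.695  0.233  1.844  0.     1.064  1.521]
to go tool [0.0001 0.     0.0023]
```

```bash
python3 -m inch '[{"translation":[0,0,-0.015],"roll":0},{"translation":[0,0,-0.02],"roll":0},{"translation":[0,0,-0.03],"roll":0},{"translation":[0,0,-0.03],"roll":0},{"translation":[0,0,-0.03],"roll":0},{"translation":[0,0,-0.03],"roll":0},{"translation":[0.02,0,0],"roll":0},{"translation":[0.03,0,0],"roll":0},{"translation":[0.03,0,0],"roll":0},{"translation":[0.03,0,0],"roll":0},{"translation":[0.03,0,0],"roll":0},{"translation":[0.03,0,0],"roll":0},{"translation":[0.03,0,0],"roll":0},{"translation":[0.03,0,0],"roll":0},{"translation":[0,0,0],"roll":0},{"translation":[0,0,0],"roll":0}]'
python3 - <<'E'
from ov import *
c=np.array([.476,-.241])
for n,a in {"top":(310,190,110,100,6),"scene":(150,125,90,65,8)}.items():
    im=cams.read_camera(n)[:,:,::-1].copy(); cv2.imwrite(f"pics/{n}4full.png",im)
    overlay(n,im,c,-.96-1.22,*a,f"pics/{n}4.png")
E
```

```text
clock: 10.35
tcp_pos: [0.3382, -0.4243, 0.2379]
tcp_rot: [-0.447, 0.895, -0.0, 0.0]
contact_force: [1.0, 0.2, 0.1]
gripper_width: 0.0856
```

View pics/top4.png

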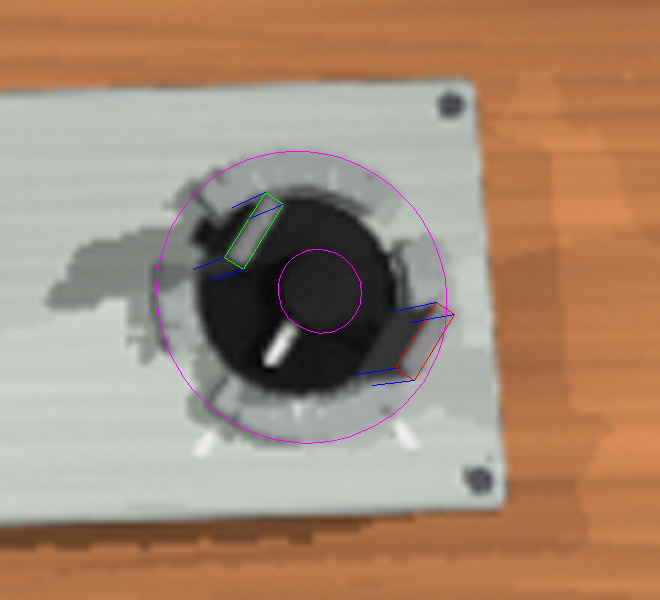

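View pics/scene4.png

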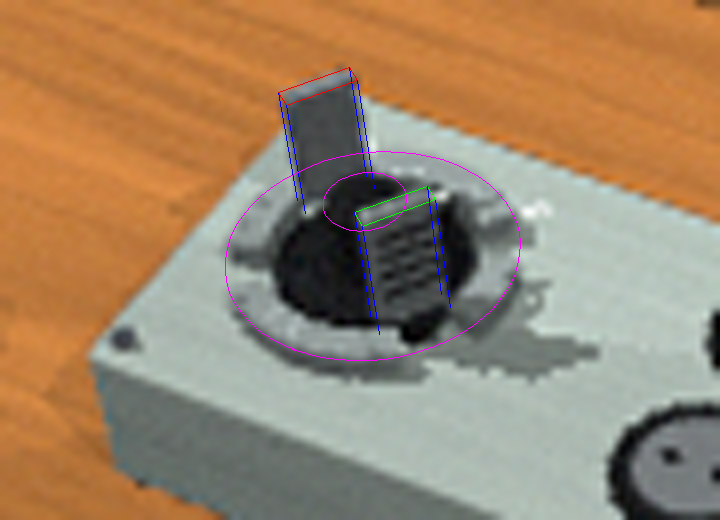

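View pics/top4full.png

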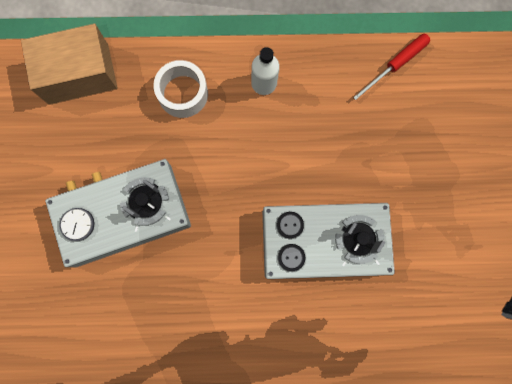

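The pictures match a knob at full on with the tabs out: the pointer aims at the on tick at (207,443) in the crop, and both tabs lie on the 62 mm model. The air knob looks unchanged at (144,202) in the full picture, and the arm is clear.

```bash
python3 -c "
from cell import robot
print(robot.sign_off(), robot.get_state()['clock'])"
```

```text
the job is handed in; nothing more can be done
the job is handed in; nothing more can be done
```

The power box is switched on and I handed the job in; the robot's clock last read 10.35 s, of the 32 s allowed. I squeezed the power knob's tabs to about 43.5 mm and turned the knob clockwise until the stop resisted (0.2 N m). Then I opened the gripper and moved the arm clear.

The last checks were pictures from both cameras:
- **Power knob:** the pointer is at the on mark. A model drawn at 70° with the tabs 62 mm apart fits both views.
- **Air knob:** it looks unchanged, judging by eye from the top view only.
- **Robot:** it touches nothing; the last force reading was about 1 N, which is at noise level.

No check failed. One reading needed a second look: about 6 N upward during the squeeze. It reversed sign when I raised the gripper 2 mm, so I took it as friction on the pads, not contact with the collar. Sign-off gives no verdict, so the result rests on these checks.

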